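# Clip the brass door pull onto the polishing board

## Task

Two door pulls lie on the bench, one bright brass and one dark iron. Pick up the brass one by its bar, set it flat on the plywood holding board and slide it fully home under the two sprung clips, so that they ride up over its raised edge and snap down behind it, then let go. Leave the iron pull where it lies.

Things in the scene. Friction and masses are not known exactly. Their poses are not given: they have to be found in the camera images.
- brass_grip (a point): bright brass door pull, 0.5 kg, flat on the bench: plate 190 (x) x 84 (y) x 5 mm thick, an 11 mm high round bead along each short edge (same either way round), grip bar across its middle along y: 56 mm long, 12 thick in x, 14 high. Point: centre of the bar, over the plate's centre, 33 mm above its underside; z up; x starts within 30 deg of world x
- iron_grip (a point): dark iron door pull of the same shape and size, the point likewise at the centre of its bar, 33 mm up; it lies on the other side of the board from the brass one and is to be left alone
- stand: waxed plywood holding board, fixed, 290 (x) x 130 (y) x 18 mm thick; origin: centre of its underside, z up, +x away from the robot. Plates slide on its top along +x, centred on y = 0. At the far end an aluminium stop, 9 mm high, its face at x = 108 mm: a pull is home with its front edge against it, so its centre at x = 13 mm
- clip (a joint): angle (rad) of the 2 spring clips on the board (one hinge): 14 mm wide, at its y = +-30, noses at x = 85 mm, 3 mm above its top, upturned lips open to -x and start at x = 62: set a pull down with its front edge short of 60. 0 = down, empty; 0.15 = riding over a bead; 0.04 = snapped down on the plate behind it. Takes about 10 N to push under; rises if pushed, springs back

How it is judged:
On the way:
1. the clips ride up over the edge of the brass pull while it lies flat on the board (value of joint clip above 0.11 rad and z of brass_grip in the frame of stand below 0.06 m and x of brass_grip in the frame of stand above -0.045 m and angle between brass_grip's own z axis and vertical below 0.15 rad), for 0.02 s.
At the end, for the whole second after the job is handed in: the brass pull lies flat on the board, home against the stop (within 12 mm of it along the board, 18 mm sideways, 10 degrees in direction), released, with both clips snapped down onto the plate behind its front bead (clip angle 0.015 to 0.09 rad); the iron pull is within 30 mm of where it started (x of brass_grip in the frame of stand between 0.001 and 0.023 m and y of brass_grip in the frame of stand between -0.018 and 0.018 m and z of brass_grip in the frame of stand between 0.046 and 0.056 m and angle between the x axis of brass_grip and the x axis of stand, either way round below 0.18 rad and angle between brass_grip's own z axis and vertical below 0.08 rad and value of joint clip between 0.015 and 0.09 rad and distance of iron_grip from where it was at the start of the episode below 0.03 m); the robot touches nothing.
It fails at once if the iron pull is moved more than 30 mm (distance of iron_grip from where it was at the start of the episode above 0.03 m).
It also fails if it takes over 38 s, if anything falls off the work surface, if the arm or the gripper's body presses on something with over 40 N, if the wrist force passes 120 N, or if a joint passes its speed limit or range.

## Robot

A 6-joint arm with a two-finger parallel gripper is mounted at the origin on the work surface. World frame = base frame: x ahead of the robot, y to its left, z up, the work surface at z = 0. Lengths are in m, angles in rad, forces in N, time in s.
With the tool pointing down it reaches from about 0.425 to 0.95 m from the base axis. Payload 3.5 kg.
Tool frame: the origin (TCP) lies midway between the tips of the shut fingers; the grasp point (between the pads) lies 19 mm behind it; z points along the fingers, x is the direction in which the jaws open and shut, and the axes are right-handed (so a half turn about z gives the same grasp; the last joint's range is limited). The gripper opens to 85 mm and grips with 20 to 120 N. Pads are 22 mm wide; open, the fingers measure 114 mm over their backs; the gripper's body (76 mm by 85 mm) begins 54 mm behind the grasp point. The pads swing forward as they close: fully open they stand 13 mm farther back than shut.
Start: joints at [1.126, 0.286, 1.577, -0, 1.279, -0.15], TCP at [0.196, 0.646, 0.231] pointing down, gripper open.
Joint ranges: [-2.77, 2.77], [-0.9, 2.22], [0.21, 2.48], [-1.53, 4.67], [0.24, 2.81], [-2.84, 2.84]. Speed limits (rad/s): [2.79, 2.79, 3.14, 3.14, 3.14, 3.14].

## Interface

Orientations are given as a unit quaternion [x, y, z, w].
In Python, from plant import readout, optics, ctrl gives the robot as it stands. The module is installed in compiled form; this text tells all that it offers.
- The arm moves only by the shell command python3 -m crank 'ROWS' [OPENING] [FORCE]. ROWS is text: rows parted by semicolons, each of 6 numbers parted by spaces: the shift along the tool's x, y, z in mm, then the turn, a rotation vector about the tool's x, y, z in rad. In form: dx dy dz ax ay az; .... A call has 1 to 5 rows; each row shifts and turns the commanded pose from where the row before left it, along the tool's axes as they then stand; what a row does not reach is not made up. A row lasts 1/8 s, in which the tool goes at most 62.5 mm and 10.7 degrees, less where a joint would pass 70% of its speed; a pose out of reach is approached as far as the arm can. A call is refused whole if a number of a shift passes 62.5 or a number of a turn 0.188, either way. A call with a gripper value outside its range is refused whole. OPENING is the opening, from -1 (shut) to 1 (fully open), set as the call begins (- or left out, the last holds). The fingers move at their own pace and stop on an object; FORCE is the grip in N (left out, the last holds). Time passes only in rows, so rows that do not move let the fingers close. It gives the time, the measured TCP pose, the force and the opening at its end, in the units of the state.
- readout.get_state(): the state, without advancing time (a new reading comes with each control period).
- optics.read_camera(name): name is "scene" or "top" or "wrist"; returns the picture (420x560x3 uint8, red, green, blue); there is no depth.
- optics.calibration(name): a dict with "mtx" (3x3 intrinsics, pixels), "rvec" (rotation vector, rad) and "tvec" (3), from world to camera coordinates, as OpenCV has them; the wrist camera has in their place "tool_from_camera" (4x4, takes a point from camera to tool coordinates, whose origin is the TCP and whose axes are the tool frame's). Camera axes: x right, y down, z forward; pixel columns grow to the right and rows downward; lengths in m; the calibration is good to about 2 mm. A picture is of the moment at which its call begins: read the wrist's pose just before it. calibration takes no time and is no camera call.
- ctrl.sign_off(): hands the job in, once; it reports no verdict.
Trained networks look in the newest picture that a camera, given by its name, has taken for a name from the list of things; names that differ only in an ending like _2 or _b are one class to them, and where a whole thing is asked for, a point or a joint stands for the part that bears it (a point fixed in the world has none). Each returns a list of dicts, best first, with "p" (0 to 1); they miss things now and then, are a little off and sometimes report something else, mostly with a low value. They report only what shows in the picture. A call takes as long as a camera call.
- optics.recognise(camera, thing): "xy" ([column, row] as shares, 0 to 1, of the picture: columns of its width, rows of its height, amid what is visible of it).
The state is a dict: "time": time; "qpos": joint angles; "dq": joint speeds; "joint_efforts": joint torques, N m; "eef_pos": TCP position; "tcp_rot": TCP orientation; "contact_force": force on the tool from outside, world axes, zero at the start; "wrist_torque": the same for the moment, N m; "opening": opening from 0.0 (shut) to 1.0 (fully open).
Only numpy, scipy, OpenCV 4.12 (cv2) and the standard library are available. Lean on these libraries where they do the work, as an engineer would, in place of code of your own. Each camera call takes 0.05 s, during which the arm holds its last target.

## Working session

There is one attempt and no reset: what is moved stays moved. The work goes in short steps, Python scripts to look and compute and a shell command to move; the robot and the scene stay as the last step left them, time stands still between calls to the robot, and variables do not carry over. Pictures are saved under pics/ and viewed, and the job is handed in when it is done.

```bash
mkdir -p pics; python3 - <<'E'
from plant import readout, optics, ctrl
import cv2
s=readout.get_state(); print(s)
for n in ("scene","top"):
    im=optics.read_camera(n); cv2.imwrite(f"pics/{n}0.png",im[:,:,::-1])
    for t in ("brass_grip","iron_grip","stand","clip"):
        print(n,t,[(round(d['p'],2),[round(d['xy'][0]*560),round(d['xy'][1]*420)]) for d in optics.recognise(n,t)][:3])
    print(optics.calibration(n))
print(optics.calibration("wrist"))
E
```

```text
{'time': 0.0, 'qpos': array([ 1.12594937e+00,  2.87220393e-01,  1.57817572e+00,  1.32757078e-05,
        1.27859764e+00, -1.50027589e-01]), 'dq': array([ 7.88293316e-04,  8.39161688e-04, -2.64349499e-04,  2.08270473e-05,
       -6.62490610e-04, -1.23530580e-03]), 'joint_efforts': array([ 7.05223320e-04, -4.05978942e+01, -2.92626214e+01, -6.02118325e-05,
        5.80104446e-03,  3.75346133e-06]), 'eef_pos': array([0.19583373, 0.64528224, 0.22991138]), 'tcp_rot': array([ 8.03295969e-01,  5.95578832e-01, -1.06341210e-03,  5.57235324e-04]), 'contact_force': array([-0.67639999, -0.28133015,  0.49824822]), 'wrist_torque': array([-0.00540672, -0.02387244, -0.0275595 ]), 'opening': 0.999110212333567}
scene brass_grip [(0.84, [232, 108])]
scene iron_grip [(0.89, [383, 317])]
scene stand []
scene clip [(0.68, [263, 232])]
{'mtx': array([[417.95657083,   0.        , 278.77069694],
       [  0.        , 417.95657083, 209.20463945],
       [  0.        ,   0.        ,   1.        ]]), 'rvec': array([ 0.73613247,  2.83165081, -0.70906755]), 'tvec': array([ 0.52280776, -0.25528968,  1.1009749 ])}
t
[... 247 characters left out ...]
02.98753746],
       [  0.        ,   0.        ,   1.        ]]), 'rvec': array([ 2.1378392 , -2.19839472,  0.12353381]), 'tvec': array([0.00392206, 0.61978595, 1.26194102])}
{'mtx': array([[291.9304952 ,   0.        , 280.93228507],
       [  0.        , 291.9304952 , 210.10522924],
       [  0.        ,   0.        ,   1.        ]]), 'tool_from_camera': array([[ 9.99999919e-01, -3.83020602e-04, -1.24948708e-04,
        -4.26978883e-04],
       [ 4.02883878e-04,  9.49732233e-01,  3.13063129e-01,
        -8.09967235e-02],
       [-1.24181255e-06, -3.13063154e-01,  9.49732310e-01,
        -1.41590094e-01],
       [ 0.00000000e+00,  0.00000000e+00,  0.00000000e+00,
         1.00000000e+00]])}
```

View pics/top0.png

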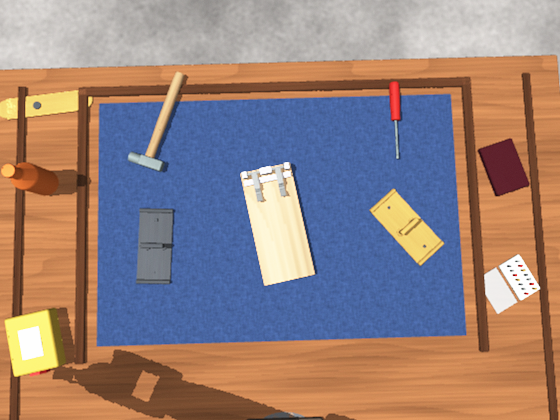

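View pics/scene0.png

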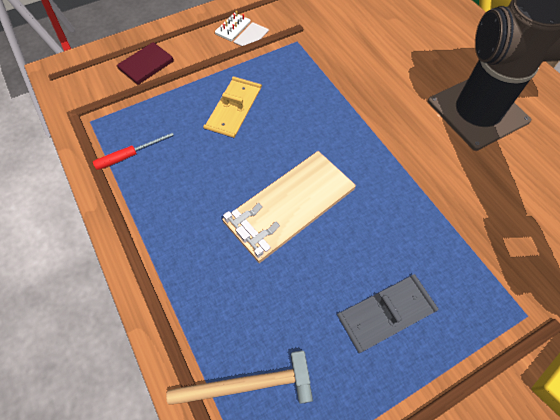

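The top view shows the brass pull at (406,226), the iron pull at (155,244), and the board between them with its clips at the far end near (268,180). Next I'll segment the plate and the board.

```bash
cat > h.py <<'E'
import numpy as np, cv2
from plant import readout, optics, ctrl
from scipy.spatial.transform import Rotation as R
def ray(n,uv,z,pose=None):
    c=optics.calibration(n); uv=np.atleast_2d(np.array(uv,float))
    d=np.c_[uv,np.ones(len(uv))]@np.linalg.inv(c['mtx']).T
    if n=='wrist':
        T=c['tool_from_camera'];p,q=pose;Rw=R.from_quat(q).as_matrix()
        o=p+Rw@T[:3,3]; D=d@(Rw@T[:3,:3]).T
    else:
        M=cv2.Rodrigues(c['rvec'])[0]; o=-M.T@c['tvec']; D=d@M
    t=(z-o[2])/D[:,2]
    return (o+D*t[:,None])[:,:2]
def proj(n,P,pose=None):
    c=optics.calibration(n);P=np.atleast_2d(P)
    if n=='wrist':
        T=np.eye(4);T[:3,:3]=R.from_quat(pose[1]).as_matrix();T[:3,3]=pose[0]
        M=np.linalg.inv(T@c['tool_from_camera']); q=(P@M[:3,:3].T+M[:3,3])@c['mtx'].T
        return q[:,:2]/q[:,2:]
    return cv2.projectPoints(P.astype(float),c['rvec'],c['tvec'],c['mtx'],None)[0][:,0]
def rect(n,mask,z,pose=None):
    cs=max(cv2.findContours(mask,cv2.RETR_EXTERNAL,cv2.CHAIN_APPROX_NONE)[0],key=cv2.contourArea)
    w=ray(n,cs[:,0],z,pose)
    (c,s,a)=cv2.minAreaRect((w*1000).astype(np.float32))
    if s[0]<s[1]: s=s[::-1];a+=90
    a=(a+90)%180-90
    return np.round(c,1),np.round(s,1),round(a,1)
def st():
    s=readout.get_state(); return s,(s['eef_pos'],s['tcp_rot'])
E
python3 - <<'E'
from h import *
im=cv2.imread('pics/top0.png'); h=cv2.cvtColor(im,cv2.COLOR_BGR2HSV)
def sub(m,x0,y0,x1,y1):
    o=np.zeros_like(m);o[y0:y1,x0:x1]=m[y0:y1,x0:x1];return cv2.morphologyEx(o,cv2.MORPH_CLOSE,np.ones((5,5)))
m=cv2.inRange(h,(0,20,40),(40,255,255))
print('brass',rect('top',sub(m,360,180,455,275),.007))
m2=cv2.inRange(h,(0,0,120),(40,255,255))
print('board',rect('top',sub(m2,230,155,325,295),.018))
m3=cv2.inRange(h,(0,0,0),(179,110,140))
print('iron',rect('top',sub(m3,120,200,185,290),.007))
print('barpt', ray('top',[406,226],.033),ray('scene',[232,108],.033), ray('top',[266,283],0.018))
for u in ([264,285.5],[315,274.5],[241,174],[291,163]): print(ray('top',[u],.018))
im2=cv2.resize(im[150:295,225:455],None,fx=3.4,fy=3.4,interpolation=cv2.INTER_CUBIC);cv2.imwrite('pics/c1.png',im2)
E
```

```text
brass (array([ 554.3, -324.4]), array([190.5,  87.4]), 40.1)
board (array([571.4,   3.4]), array([290.2, 130.9]), 10.9)
iron (array([524.4, 312.5]), array([189.1,  86.6]), -2.3)
barpt [[ 0.55378199 -0.31724398]] [[ 0.5691904  -0.29650907]] [[0.42295448 0.03418505]]
[[0.41696493 0.0392917 ]]
[[ 0.44040261 -0.08806742]]
[[0.69824041 0.09083975]]
[[ 0.72306069 -0.03680973]]
```

View pics/c1.png

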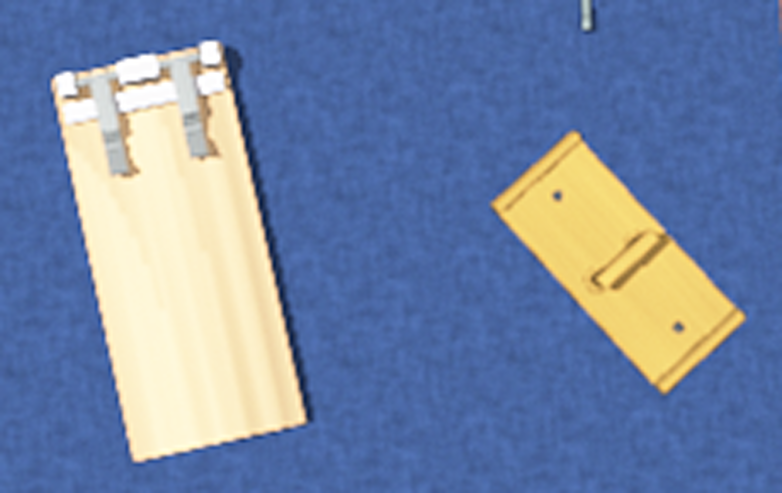

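```bash
python3 -m crank '-37 48 0 0 0 0.058; -37 48 0 0 0 0;-37 48 0 0 0 0;-37 48 0 0 0 0;-37 48 0 0 0 0'; python3 -m crank '-37 48 0 0 0 0;-37 48 0 0 0 0;-37 48 0 0 0 0;-37 48 0 0 0 0;-37 48 0 0 0 0'
cat > plan.py <<'E'
# python3 plan.py x y z yawdeg n : rows (tool frame) from the present pose to the target, tool pointing down
import sys
from h import *
x,y,z,yaw,n=[float(a) for a in sys.argv[1:6]];n=int(n)
s,(p,q)=st(); R0=R.from_quat(q); a=np.radians(yaw)
def Rt(a): return R.from_matrix(np.array([[np.cos(a),np.sin(a),0],[np.sin(a),-np.cos(a),0],[0,0,-1.]]))
R1=Rt(a); 
if (R0.inv()*R1).magnitude()>np.pi/2: R1=Rt(a+np.pi)
rv=(R0.inv()*R1).as_rotvec()
c=R0
d=(np.array([x,y,z])-p)*1000/n
for i in range(n):
    print(np.round(c.inv().apply(d),1),np.round(rv/n,3)); c=c*R.from_rotvec(rv/n)
print('F',np.round(s['contact_force'],1),'t',round(s['time'],2),'tcp',np.round(p*1000,1),'op',round(s['opening'],3))
E
python3 plan.py 0.55 -0.25 0.23 40 8
```

```text
time: 1.12
eef_pos: [0.3611, 0.3897, 0.2317]
tcp_rot: [0.82, 0.572, 0.001, 0.0]
contact_force: [0.5, -0.1, 0.2]
opening: 1.002
time: 1.75
eef_pos: [0.5225, 0.133, 0.2318]
tcp_rot: [0.82, 0.572, 0.001, 0.0]
contact_force: [-0.2, 0.2, 0.2]
opening: 0.999
[-43.7  19.8   0.2] [ 0.    -0.     0.065]
[-42.4  22.6   0.2] [ 0.    -0.     0.065]
[-40.8  25.3   0.2] [ 0.    -0.     0.065]
[-39.1  27.9   0.2] [ 0.    -0.     0.065]
[-37.2  30.3   0.2] [ 0.    -0.     0.065]
[-35.1  32.7   0.2] [ 0.    -0.     0.065]
[-32.9  34.9   0.2] [ 0.    -0.     0.065]
[-30.6  37.    0.2] [ 0.    -0.     0.065]
F [-0.2  0.2  0.2] t 1.75 tcp [522.5 133.  231.8] op 0.999
```

```bash
python3 -m crank '-44 20 0 0 0 0.065;-42 23 0 0 0 0.065;-41 25 0 0 0 0.065'
python3 - <<'E'
from h import *
s,p=st(); im=optics.read_camera('wrist'); cv2.imwrite('pics/w1.png',im[:,:,::-1]); np.savez('w1.npz',p=p[0],q=p[1])
E
python3 -m crank '-39 28 0 0 0 0.065;-37 30 0 0 0 0.065;-35 33 0 0 0 0.065;-33 35 0 0 0 0.065;-31 37 0 0 0 0.065'
python3 - <<'E'
from h import *
s,p=st(); im=optics.read_camera('wrist'); cv2.imwrite('pics/w2.png',im[:,:,::-1]); np.savez('w2.npz',p=p[0],q=p[1])
print([(round(d['p'],2),d['xy'][0]*560,d['xy'][1]*420) for d in optics.recognise('wrist','brass_grip')])
E
```

```text
time: 2.12
eef_pos: [0.5323, -0.0107, 0.2316]
tcp_rot: [0.873, 0.488, 0.0, 0.0]
contact_force: [-0.6, -0.6, 0.1]
opening: 1.001
time: 2.8
eef_pos: [0.5496, -0.2499, 0.2316]
tcp_rot: [0.94, 0.341, 0.0, 0.0]
contact_force: [0.2, 0.5, 0.3]
opening: 1.0
[(0.7, 246.4, 223.986)]
```

View pics/w1.png

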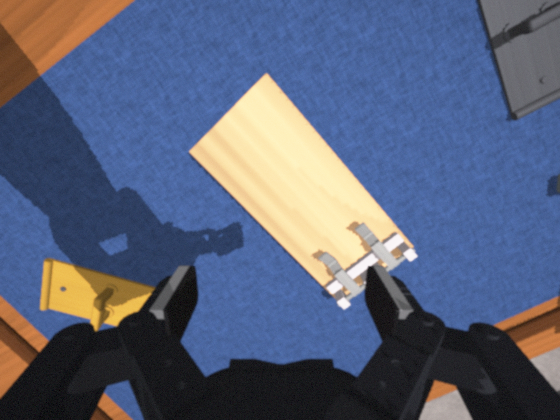

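View pics/w2.png

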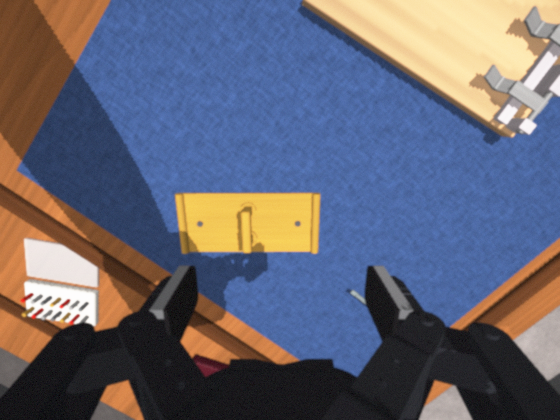

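The first wrist view shows the whole board, with its near corners at about (266,73) and (190,152). The second shows the brass pull nearly square to the tool, with its bar at (246,230).

```bash
python3 - <<'E'
from h import *
def sub(m,x0,y0,x1,y1):
    o=np.zeros_like(m);o[y0:y1,x0:x1]=m[y0:y1,x0:x1];return cv2.morphologyEx(o,cv2.MORPH_CLOSE,np.ones((5,5)))
d=np.load('w2.npz');p2=(d['p'],d['q']);d=np.load('w1.npz');p1=(d['p'],d['q'])
h=cv2.cvtColor(cv2.imread('pics/w2.png'),cv2.COLOR_BGR2HSV)
m=cv2.inRange(h,(12,120,60),(40,255,255))
print('brass',rect('wrist',sub(m,165,180,335,258),.008,p2))
print('bar',ray('wrist',[[246.5,210],[246.5,250],[246.4,228]],.038,p2))
h=cv2.cvtColor(cv2.imread('pics/w1.png'),cv2.COLOR_BGR2HSV)
m=cv2.inRange(h,(8,20,140),(35,200,255))
m=sub(m,185,60,420,310)
print('board',rect('wrist',m,.018,p1))
# side edges: visible lines only
cs=max(cv2.findContours(m,cv2.RETR_EXTERNAL,cv2.CHAIN_APPROX_NONE)[0],key=cv2.contourArea)[:,0]
w=ray('wrist',cs,.018,p1)*1000
a=np.radians(10.5);ax=np.array([np.cos(a),np.sin(a)]);ay=np.array([-ax[1],ax[0]])
l=(w-[570,2])@np.c_[ax,ay]
for nm,k in(('L',(l[:,1]>55)&(abs(l[:,0]+40)<80)),('R',(l[:,1]<-55)&(abs(l[:,0]+40)<80)),('near',(l[:,0]<-130)&(abs(l[:,1])<50))):
    f=np.polyfit(l[k][:,0],l[k][:,1],1) if nm!='near' else np.polyfit(l[k][:,1],l[k][:,0],1); print(nm,k.sum(),np.degrees(np.arctan(f[0])),f[1])
E
python3 plan.py 0.554 -0.322 0.1 40 3
```

```text
brass (array([ 553.1, -323.5]), array([187.3,  84.3]), 39.9)
bar [[ 0.53621657 -0.29990319]
 [ 0.56887809 -0.34210178]
 [ 0.55044624 -0.31848933]]
board (array([570. ,   3.1]), array([287. , 129.3]), 10.8)
L 101 0.30224651483323495 65.29315173298342
R 96 0.17168173310359128 -62.850129289940924
near 64 -0.607816990204373 -142.4821490119113
[-13.5  18.7  43.8] [ 0.001  0.    -0.002]
[-13.6  18.7  43.8] [ 0.001  0.    -0.002]
[-13.6  18.7  43.8] [ 0.001  0.    -0.002]
F [0.4 1.1 0.5] t 2.9 tcp [ 549.4 -252.7  231.4] op 0.997
```

```bash
python3 -m crank '-13 19 44 0 0 0;-13 19 44 0 0 0;-13 18 44 0 0 0' 0.2; python3 plan.py 0.5535 -0.3235 0.017 39.9 3
python3 - <<'E'
from h import *
s,p=st(); im=optics.read_camera('wrist'); cv2.imwrite('pics/w3.png',im[:,:,::-1])
B=np.array([553.5,-323.5,33])/1000
a=np.radians(39.9);ay=np.array([-np.sin(a),np.cos(a),0])
print(proj('wrist',[B+[0,0,.007],B+[0,0,.007]+ay*.028,B+[0,0,.007]-ay*.028],p))
E
```

```text
time: 3.28
eef_pos: [0.556, -0.3163, 0.0984]
tcp_rot: [0.94, 0.343, 0.0, 0.0]
contact_force: [0.3, -1.3, 0.0]
opening: 0.599
[-2.2  1.3 27.1] [ 0.    -0.     0.001]
[-2.2  1.3 27.1] [ 0.    -0.     0.001]
[-2.2  1.3 27.1] [ 0.    -0.     0.001]
F [ 0.3 -1.3  0. ] t 3.27 tcp [ 556.  -316.3   98.4] op 0.599
[[273.02075462 233.97047184]
 [272.7792151  197.60118542]
 [273.24345554 267.5031798 ]]
```

View pics/w3.png

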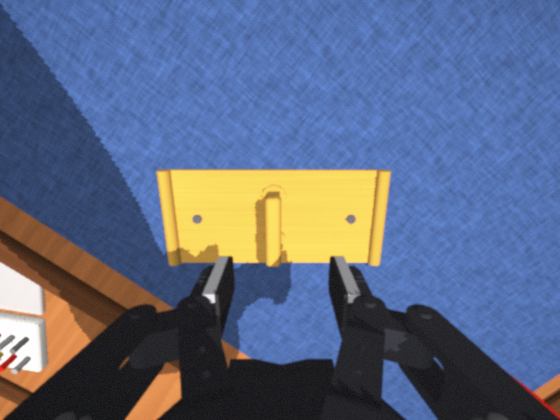

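The bar runs from (273,195) to (273,266), which matches the prediction. I'll go down and grip.

```bash
python3 -m crank '-2 1.5 27 0 0 0;-2 1.5 27 0 0 0;-2 1 27 0 0 0;0 0 0 0 0 0'; python3 -m crank '0 0 0 0 0 0;0 0 0 0 0 0;0 0 0 0 0 0;0 0 0 0 0 0;0 0 0 0 0 0' -1 70;python3 plan.py 0.5535 -0.3235 0.120 39.9 2
```

```text
time: 3.82
eef_pos: [0.5522, -0.3213, 0.0163]
tcp_rot: [0.94, 0.342, -0.001, -0.002]
contact_force: [-0.5, 0.3, 0.2]
opening: 0.596
time: 4.45
eef_pos: [0.5546, -0.3241, 0.0206]
tcp_rot: [0.94, 0.342, 0.001, 0.001]
contact_force: [-1.4, 1.7, 6.1]
opening: 0.122
[ -0.2  -0.5 -49.7] [ 0.001 -0.     0.001]
[ -0.2  -0.5 -49.7] [ 0.001 -0.     0.001]
F [-1.4  1.7  6.1] t 4.45 tcp [ 554.6 -324.1   20.6] op 0.122
```

```bash
python3 -m crank '0 0 -40 0 0 0;0 0 -60 0 0 0;0 0 0 0 0 0';python3 plan.py 0.5239 -0.0057 0.120 10.8 8
```

```text
time: 4.82
eef_pos: [0.5565, -0.3257, 0.1242]
tcp_rot: [0.94, 0.342, 0.003, 0.005]
contact_force: [0.2, -1.6, -3.9]
opening: 0.122
[ 22.6 -33.3   0.2] [ 0.001 -0.001  0.064]
[ 20.4 -34.6   0.2] [ 0.001 -0.001  0.064]
[ 18.2 -35.9   0.3] [ 0.001 -0.001  0.064]
[ 15.9 -37.    0.3] [ 0.001 -0.001  0.064]
[ 13.5 -37.9   0.3] [ 0.001 -0.001  0.064]
[ 11.  -38.7   0.4] [ 0.001 -0.001  0.064]
[  8.6 -39.3   0.4] [ 0.001 -0.001  0.064]
[  6.  -39.8   0.5] [ 0.001 -0.001  0.064]
F [ 0.2 -1.6 -3.9] t 4.83 tcp [ 556.5 -325.7  124.2] op 0.122
```

```bash
python3 -m crank '23 -33 0 0 0 0.064;20 -35 0 0 0 0.064;18 -36 0 0 0 0.064;16 -37 0 0 0 0.064';python3 -m crank '13 -38 0 0 0 0.064;11 -39 0 0 0 0.064;9 -39 0 0 0 0.064;6 -40 0 0 0 0.064;0 0 0 0 0 0'
python3 - <<'E'
from h import *
s,p=st();np.savez('w4.npz',p=p[0],q=p[1])
for n in('wrist','top','scene'):
    im=optics.read_camera(n); cv2.imwrite(f'pics/{n}4.png',im[:,:,::-1])
E
python3 plan.py 0.5239 -0.0057 0.060 10.8 1
```

```text
time: 5.32
eef_pos: [0.5347, -0.1609, 0.1149]
tcp_rot: [0.976, 0.218, -0.002, -0.002]
contact_force: [-0.2, -0.4, -6.0]
opening: 0.119
time: 5.95
eef_pos: [0.5178, 0.0, 0.115]
tcp_rot: [0.996, 0.095, -0.003, -0.001]
contact_force: [-0.3, -0.3, -6.1]
opening: 0.123
[ 3.7  3.5 56.6] [-0.001  0.003 -0.002]
F [-0.4 -0.9 -4.7] t 6.1 tcp [519.8  -3.  116.6] op 0.12
```

View pics/wrist4.png

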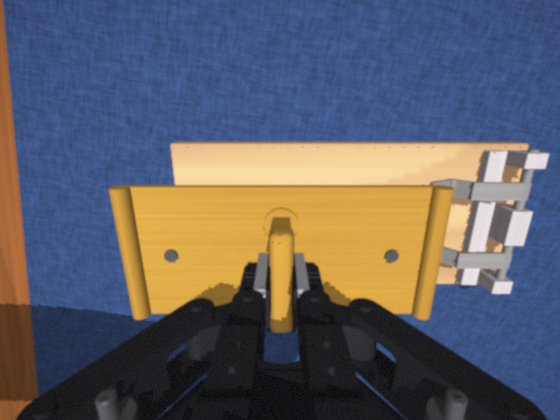

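View pics/scene4.png

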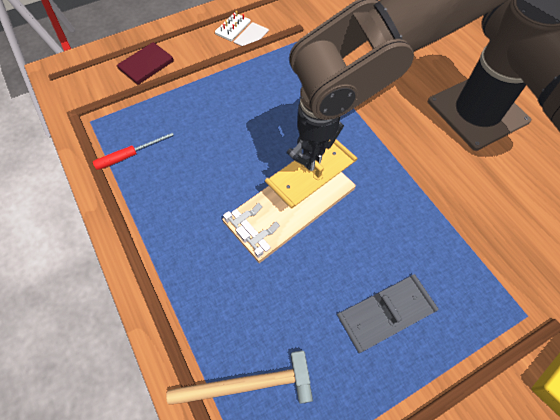

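The plate is level and parallel to the board, with the bar centred between the pads. I'll measure its sideways offset from the board directly in the wrist picture.

```bash
python3 - <<'E'
from h import *
d=np.load('w4.npz');
c=optics.calibration('wrist');T=c['tool_from_camera']
def tl(uv,z):
    uv=np.atleast_2d(np.array(uv,float));D=np.c_[uv,np.ones(len(uv))]@np.linalg.inv(c['mtx']).T@T[:3,:3].T;o=T[:3,3]
    return np.round(((o+D*((z-o[2])/D[:,2])[:,None])[:,:2])*1000,1)
for hh in(.0165,.0195): print('plate far edge (top), corners, bar far end', tl([[135,187],[425,187]],hh-.005).tolist(),tl([[113,188],[451,188],[134,320],[430,320]],hh-.009).tolist())
print('pose',d['p'])
for tz in(.116,.118):
    print('board near-left,far-left edge pts',tl([[173,143],[300,143],[480,143]],tz-.018).tolist(),'right edge',tl([[445,284],[480,284]],tz-.018).tolist())
im=cv2.imread('pics/wrist4.png')[130:340,100:560];cv2.imwrite('pics/w4c.png',cv2.resize(im,None,fx=1.7,fy=1.7,interpolation=cv2.INTER_CUBIC))
E
```

```text
plate far edge (top), corners, bar far end [[-79.3, -43.0], [76.8, -42.9]] [[-88.8, -43.4], [88.5, -43.3], [-91.0, 39.9], [90.8, 39.9]]
plate far edge (top), corners, bar far end [[-80.8, -42.2], [78.3, -42.2]] [[-90.6, -42.7], [90.3, -42.6], [-92.8, 42.3], [92.6, 42.3]]
pose [5.17840947e-01 3.66493636e-05 1.15021874e-01]
board near-left,far-left edge pts [[-87.4, -58.1], [14.6, -58.1], [159.2, -58.0]] right edge [[153.9, 72.1], [186.9, 72.1]]
board near-left,far-left edge pts [[-88.2, -57.9], [14.7, -57.9], [160.5, -57.8]] right edge [[155.2, 73.4], [188.5, 73.4]]
```

View pics/w4c.png

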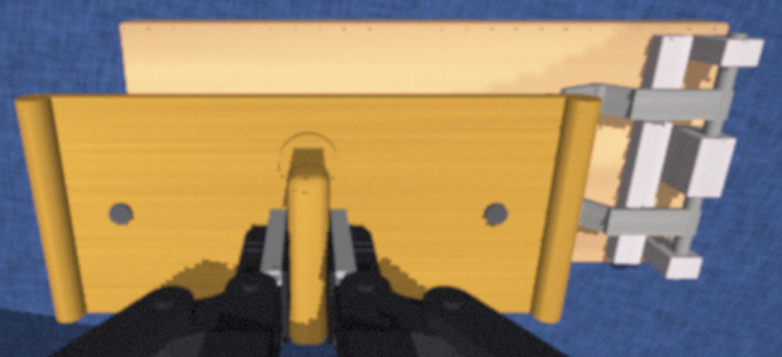

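```bash
python3 -m crank '7 7 20 0 0 0;0 0 40 0 0 0;0 0 13 0 0 0;0 0 0 0 0 0;0 0 0 0 0 0'
python3 - <<'E'
from h import *
for n in('wrist','scene'):
    im=optics.read_camera(n); cv2.imwrite(f'pics/{n}5.png',im[:,:,::-1])
im=cv2.imread('pics/scene5.png')[100:290,190:390];cv2.imwrite('pics/s5c.png',cv2.resize(im,None,fx=3,fy=3,interpolation=cv2.INTER_CUBIC))
s,p=st();print(s['contact_force'],p[0])
E
```

```text
time: 6.72
eef_pos: [0.5304, -0.009, 0.0468]
tcp_rot: [0.996, 0.093, 0.001, 0.0]
contact_force: [0.5, 0.3, -5.2]
opening: 0.124
[-0.18989412  0.39113297 -5.7463037 ] [ 0.53045593 -0.00881635  0.04705455]
```

View pics/wrist5.png

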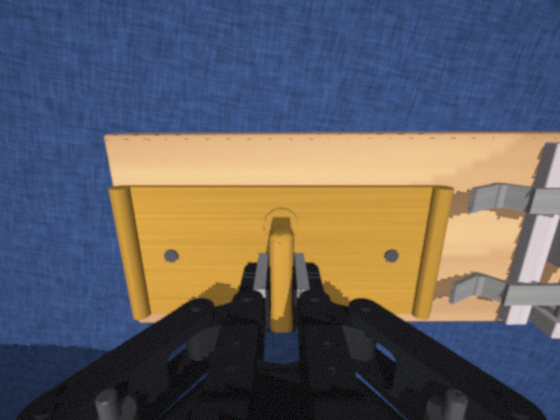

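View pics/s5c.png

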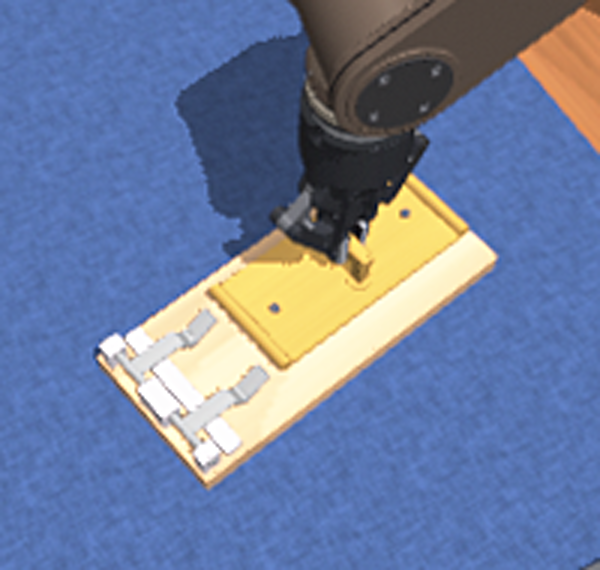

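```bash
cat >> h.py <<'E'
def tl(uv,z):
    c=optics.calibration('wrist');T=c['tool_from_camera']
    uv=np.atleast_2d(np.array(uv,float));D=np.c_[uv,np.ones(len(uv))]@np.linalg.inv(c['mtx']).T@T[:3,:3].T;o=T[:3,3]
    return np.round(((o+D*((z-o[2])/D[:,2])[:,None])[:,:2])*1000,1).tolist()
E
python3 - <<'E'
from h import *
for z in (.026,.029): print('far edge',tl([[108,135],[300,134],[550,132.5]],z),'near edge',tl([[145,322],[500,321]],z),'lips',tl([[470,200],[451,293]],z-.01))
E
```

```text
far edge [[-97.1, -69.2], [9.9, -69.7], [148.8, -70.4]] near edge [[-94.8, 56.4], [150.6, 55.7]] lips [[105.5, -34.3], [105.9, 26.4]]
far edge [[-98.8, -69.0], [10.1, -69.5], [151.5, -70.2]] near edge [[-96.5, 58.9], [153.3, 58.1]] lips [[107.5, -33.4], [107.9, 28.4]]
```

```bash
python3 -m crank '0 -4.5 5 0 0 0;0 0 2 0 0 0;0 0 0 0 0 0'; python3 -m crank '0 0 2 0 0 0;0 0 0 0 0 0';python3 -m crank '0 0 2 0 0 0;0 0 0 0 0 0'
```

```text
time: 7.2
eef_pos: [0.5284, -0.0038, 0.0386]
tcp_rot: [0.996, 0.093, 0.0, 0.0]
contact_force: [1.2, 0.9, -3.4]
opening: 0.121
time: 7.45
eef_pos: [0.5293, -0.0041, 0.0385]
tcp_rot: [0.996, 0.093, 0.0, 0.0]
contact_force: [-5.1, 1.6, 8.4]
opening: 0.124
time: 7.7
eef_pos: [0.5301, -0.0043, 0.0385]
tcp_rot: [0.996, 0.093, 0.001, 0.0]
contact_force: [-8.8, 1.7, 16.1]
opening: 0.12
```

```bash
python3 -m crank '8 0 -1 0 0 0;8 0 0 0 0 0;5 0 0 0 0 0'; python3 -m crank '5 0 0 0 0 0;5 0 0 0 0 0;5 0 0 0 0 0'
python3 - <<'E'
from h import *
im=optics.read_camera('wrist'); cv2.imwrite('pics/wrist6.png',im[:,:,::-1])
E
```

```text
time: 8.07
eef_pos: [0.5507, -0.001, 0.0385]
tcp_rot: [0.996, 0.093, 0.001, 0.001]
contact_force: [-5.7, -0.4, 10.7]
opening: 0.122
time: 8.45
eef_pos: [0.5619, 0.0015, 0.0385]
tcp_rot: [0.996, 0.094, -0.004, 0.001]
contact_force: [-18.7, -3.3, 20.8]
opening: 0.122
```

View pics/wrist6.png

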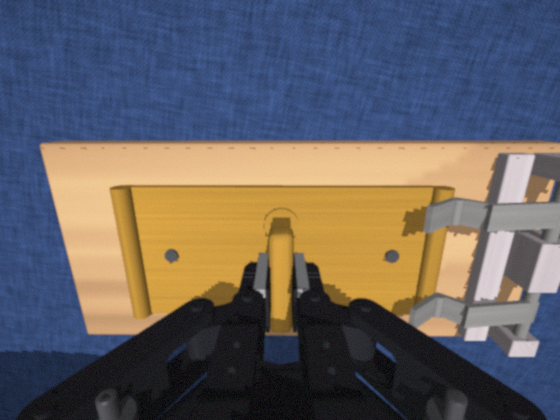

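The plate's front bead, near (440,250), is now under the clip lips and laterally centred. I'll keep pushing it towards the stop.

```bash
python3 -m crank '5 0 0 0 0 0;5 0 0 0 0 0;4 0 0 0 0 0'; python3 -m crank '4 0 0 0 0 0;4 0 0 0 0 0;0 0 0 0 0 0'
python3 - <<'E'
from h import *
im=optics.read_camera('wrist'); cv2.imwrite('pics/wrist7.png',im[:,:,::-1])
E
```

```text
time: 8.88
eef_pos: [0.5782, 0.0043, 0.0385]
tcp_rot: [0.996, 0.093, -0.0, 0.001]
contact_force: [-9.1, -2.3, 14.0]
opening: 0.121
time: 9.25
eef_pos: [0.585, 0.0056, 0.0385]
tcp_rot: [0.996, 0.094, -0.002, 0.001]
contact_force: [-10.2, -2.2, 13.7]
opening: 0.121
```

View pics/wrist7.png

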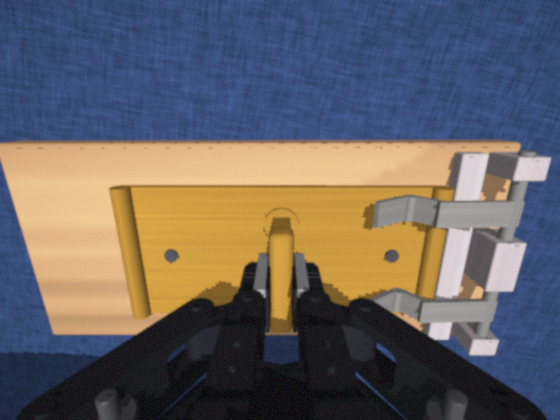

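```bash
python3 -m crank '3 0 0 0 0 0;2 0 0 0 0 0;0 0 0 0 0 0';python3 -m crank '2 0 0 0 0 0;0 0 0 0 0 0'
```

```text
time: 9.68
eef_pos: [0.585, 0.0057, 0.0384]
tcp_rot: [0.996, 0.094, -0.009, 0.001]
contact_force: [-25.2, -6.6, 26.4]
opening: 0.119
time: 9.93
eef_pos: [0.585, 0.0057, 0.0385]
tcp_rot: [0.995, 0.094, -0.012, 0.001]
contact_force: [-31.4, -8.0, 31.0]
opening: 0.121
```

It has reached the stop: force is rising with no motion. I'll unload, release and lift.

```bash
python3 -m crank '-6 0 -2 0 0 0;0 0 0 0 0 0'; python3 -m crank '0 0 0 0 0 0;0 0 0 0 0 0;0 0 0 0 0 0;0 0 0 0 0 0' 0.0; python3 -m crank '0 0 -15 0 0 0;0 0 -40 0 0 0;0 0 -60 0 0 0;0 0 -60 0 0 0;0 0 0 0 0 0'
python3 - <<'E'
from h import *
s,p=st()
for n in('wrist','scene','top'):
    im=optics.read_camera(n); cv2.imwrite(f'pics/{n}8.png',im[:,:,::-1])
im=cv2.imread('pics/scene8.png')[100:290,190:390];cv2.imwrite('pics/s8c.png',cv2.resize(im,None,fx=3,fy=3,interpolation=cv2.INTER_CUBIC))
h=cv2.cvtColor(cv2.imread('pics/top8.png'),cv2.COLOR_BGR2HSV)
m=cv2.inRange(h,(0,0,0),(179,110,140));o=np.zeros_like(m);o[200:290,120:185]=m[200:290,120:185]
print('iron',rect('top',cv2.morphologyEx(o,cv2.MORPH_CLOSE,np.ones((5,5))),.007), s['time'],s['contact_force'])
E
```

```text
time: 10.18
eef_pos: [0.5849, 0.0058, 0.0385]
tcp_rot: [0.996, 0.093, -0.002, 0.001]
contact_force: [-8.7, -3.8, 5.9]
opening: 0.12
time: 10.68
eef_pos: [0.5866, 0.007, 0.0374]
tcp_rot: [0.996, 0.093, 0.0, 0.0]
contact_force: [-0.1, 0.1, 0.0]
opening: 0.496
time: 11.3
eef_pos: [0.5901, 0.0064, 0.2212]
tcp_rot: [0.996, 0.093, 0.007, 0.002]
contact_force: [0.9, 0.4, -0.5]
opening: 0.502
iron (array([523.8, 312. ]), array([189. ,  85.1]), -3.1) 11.3 [ 0.88032502  0.35117241 -0.54176336]
```

View pics/wrist8.png

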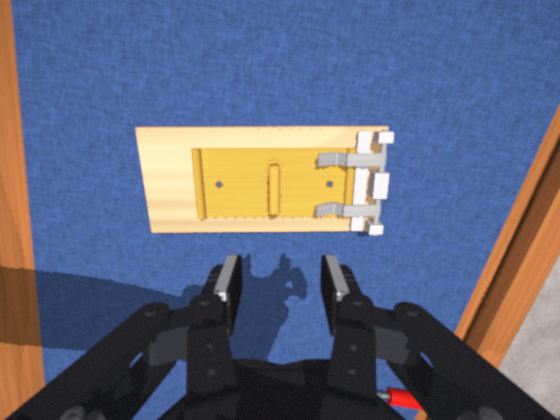

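View pics/s8c.png

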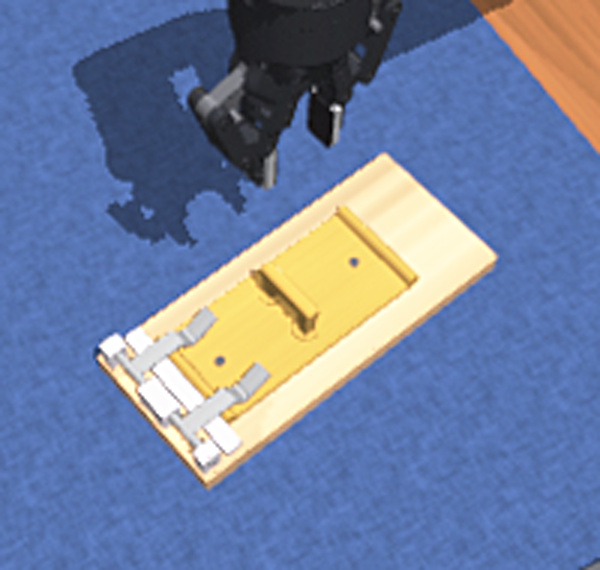

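The brass pull lies flat with its front bead near (350,185), beneath the clip arms and hard up against the white stop. I'll check its position numerically before handing in.

```bash
python3 - <<'E'
from h import *
s,p=st(); tz=p[0][2]
print('board near end',tl([[138,128],[152,233]],tz-.018),'edges',tl([[260,127],[260,233]],tz-.018))
print('rear bead outer',tl([[193,150],[198,221]],tz-.024),'plate sides',tl([[260,149],[260,219]],tz-.023))
im=cv2.imread('pics/wrist8.png')[115:245,125:405];cv2.imwrite('pics/w8c.png',cv2.resize(im,None,fx=2.8,fy=2.8,interpolation=cv2.INTER_CUBIC))
im=cv2.imread('pics/scene8.png')[190:270,210:300];cv2.imwrite('pics/s8d.png',cv2.resize(im,None,fx=7,fy=7,interpolation=cv2.INTER_CUBIC))
E
```

```text
board near end [[-159.1, -65.5], [-161.1, 60.3]] edges [[-23.9, -66.5], [-26.8, 60.3]]
rear bead outer [[-98.7, -42.1], [-100.7, 42.2]] plate sides [[-24.1, -43.1], [-26.0, 40.0]]
```

View pics/w8c.png

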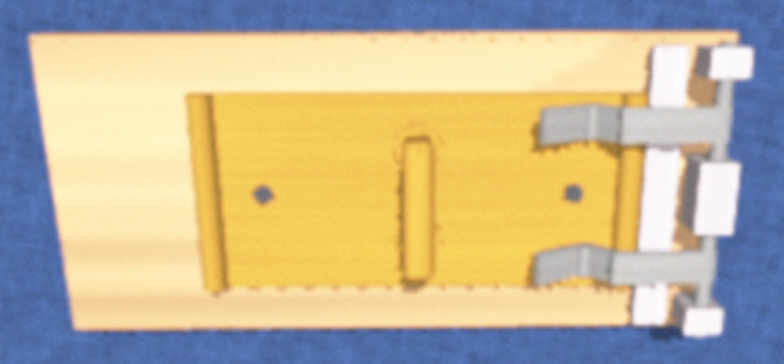

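View pics/s8d.png

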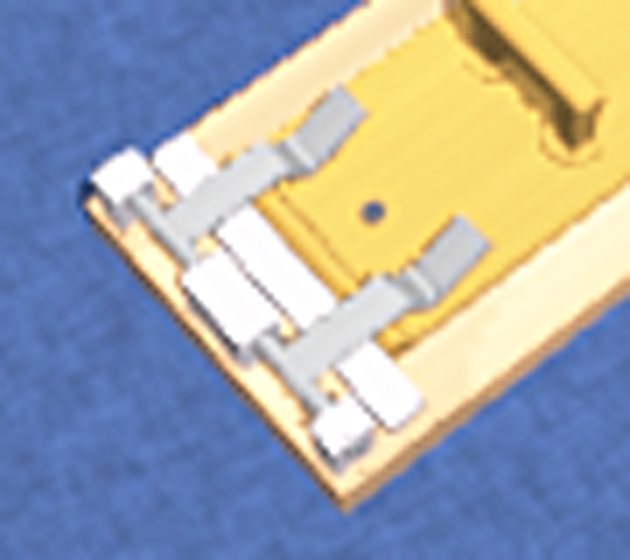

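```bash
python3 -c "
from plant import ctrl; print(ctrl.sign_off())"
```

```text
the job is handed in; nothing more can be done
None
```

I picked the brass pull up by its bar, set it flat on the board and slid it under both clips until it met the stop. Then I let go and lifted clear. The job was handed in at about 11.5 s, and no verdict was reported.

- **Position:** my last wrist picture puts the brass pull's centre at about x = 10–13 mm on the board and 2 mm off sideways. It lies parallel to the board by eye. In the pictures its front edge touches the stop.
- **Clips:** both appear snapped down behind the front bead. I judged this from the pictures only, since the clip angle can't be read out directly.
- **Force:** the highest wrist force I read was about 45 N, against the stop, and it was near zero after release.
- **Iron pull:** it measures within 1 mm of where it started.
- **Disagreements:** the measured tool pose wandered by 2–4 mm while the arm settled. This put my first sideways correction about 4.5 mm off, and I fixed it from a second wrist picture before setting down. The brass pull also lay at about 40° to world x, not within the stated 30°.

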